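Hold a heat sink in the corner of the drilling jig

TASK

Lift the finned heat sink out of the parts tray and bring it into the corner of the drilling jig, lying flat on the bench with its flat finned back flush along the steel fence and its end up against the wooden stop block. Then hold it there for drilling with one firm diagonal push of the fingers, pressing it against the fence and down onto the bench at the same time (10 N or more against the fence, 15 N or so downwards), and finish while still holding that push. Leave the hard drive, power supply, screwdriver and jar where they are.

Things in the scene. Friction and masses are not known exactly. Their poses are not given: they have to be found in the camera images.
- sink: Loose aluminium heat sink, 0.26 kg, flat in the tray, fins up. L section all along its 100 mm length (x): base plate 100 x 57 x 8 mm, with a fin block 100 x 32 mm on it up to 40 mm, over y = -3.5 to 28.5 mm (middle y = 12.5); gaps too fine for fingers: treat as solid. Grip it across the 32 mm block. Bare ledge at y = -28.5 to -3.5, top at z = 8. Origin: centre of underside; z up.
- sink_back (a point): middle of the heat sink's flat back (outer face of the fin block, level with the base's edge), which goes against the fence: x = 0, y = 28.5, z = 20 mm in the heat sink's frame, same axes
- sink_end (a point): the heat sink's end that goes against the stop: x = +50, y = 0, z = +4 mm in the heat sink's frame, same axes
- tray: Fixed open black plastic parts tray, 190 (x) x 160 (y) mm outside, walls 4 mm thick and 20 mm high, floor 4 mm thick. Origin: centre of its underside, z up.
- fence: Fixed steel angle on the bench, 260 mm long (x axis), upright leg 6 mm thick, 45 mm high. Origin: on the bench, at the middle of the foot of its flat face. The face is the plane y = 0 and looks to -y, to the free bench where the work lies; its foot and bolts reach back to y = +40 mm. z up.
- stop: Fixed dark wooden stop block, square against the fence face, 35 (x) x 110 (y) x 28 (z) mm. Axes parallel to the fence's. Origin: on the bench, in the corner of its working face and the fence face. Working face: plane x = 0, looks to -x; the block fills x = 0 to 35, y = -110 to 0 mm. The heat sink goes in the corner x < 0, y < 0, its axes parallel to these.
- table: The bench, fixed, light wooden top at world z = 0, on which the heat sink is pressed. Contact is stiff; friction on the fence takes up some of a downward push, so the bench feels less than is applied.
- drive: bystander, leave alone: loose hard drive 147 x 101 x 26 mm, origin centre of underside
- psu: bystander, leave alone: loose steel power supply 140 x 150 x 88 mm, origin centre of underside
- driver: bystander, leave alone: loose screwdriver 190 mm long lying along its x axis
- jar: bystander, leave alone: loose closed clear jar, diameter 56, height 70 mm, origin centre of underside
- sink_ledge (a point): middle of the inside corner where the heat sink's bare ledge meets the fin block: x = 0, y = -3.5, z = 8 mm in the heat sink's frame, same axes. Shut fingers here can push towards +y on the fins and down on the ledge at once.
There are look-alikes about, which are no part of the job. Of the things shaped like the stop, the wooden one is meant.

How it is judged:
By the outcome, as a careful person would: the job done as asked, in the order asked, and still so for the second after the job is handed in, while the arm keeps its last pose, push and grip.
It also fails if it takes over 61 s, if anything falls off the work surface, if the arm or the gripper's body presses on something with over 40 N, if the wrist force passes 120 N, or if a joint passes its speed limit or range.

ROBOT

A 6-joint arm with a two-finger parallel gripper is mounted at the origin on the work surface. World frame = base frame: x ahead of the robot, y to its left, z up, the work surface at z = 0. Lengths are in m, angles in rad, forces in N, time in s.
With the tool pointing down it reaches from about 0.3 to 0.95 m from the base axis. Payload 3.1 kg.
Tool frame: the origin (TCP) lies at the very end of the fingers, on their centre line; the grasp point (between the pads) lies 19 mm behind it; z points along the fingers, y is the line along which they close (so a half turn about z gives the same grasp; the last joint's range is limited). The gripper opens to 85 mm and grips with 20 to 120 N. Pads are 22 mm wide; open, the fingers measure 114 mm over their backs; the gripper's body (76 mm by 85 mm) begins 54 mm behind the grasp point. The pads swing forward as they close: fully open they stand 13 mm farther back than shut.
Start: joints at [-1.27, 0.308, 1.634, -0, 1.2, -0.07], TCP at [0.226, -0.583, 0.231] pointing down, gripper open.
Joint ranges: [-3.06, 3.06], [-0.79, 1.96], [0.05, 2.63], [-1.19, 4.34], [0.05, 2.64], [-2.94, 2.94]. Speed limits (rad/s): [2.79, 2.79, 3.14, 3.14, 3.14, 3.14].

INTERFACE

Orientations are given as a 3x3 rotation matrix whose columns are the frame's x, y, z axes.
In Python, from rig import bot, grab_frame, order gives the robot as it stands.
- The arm moves only by the tool carry_out, never from a script. Its argument "rows" is a list of rows, each a list of 2 entries, a list of its own where there are three numbers: the shift along the tool's x, y, z in mm, then the turn, a rotation vector about the tool's x, y, z in degrees. In form: [[[tx, ty, tz], [ax, ay, az]], ...]. A call has 1 to 20 rows; each row shifts and turns the commanded pose from where the row before left it, along the tool's axes as they then stand; what a row does not reach is not made up. A row lasts 1/10 s, in which the tool goes at most 50 mm and 8.59 degrees, less where a joint would pass 70% of its speed; a pose out of reach is approached as far as the arm can. A call with a gripper value outside its range is refused whole. "hand" is the finger opening in mm, from 0 to 85.4, set as the call begins (left out, the last holds). The fingers move at their own pace and stop on an object; "force" is the grip in N (left out, the last holds). Time passes only in rows, so rows that do not move let the fingers close. It gives the time, the measured TCP pose, the force, the opening and the grip force at its end, in the units of the state.
- bot.read_state(): the state, without advancing time (a new reading comes with each control period).
- grab_frame(name): name is "scene" or "top"; returns a dict with "img" (384x512x3 uint8, red, green, blue), "fov_y" (degrees; the focal length in pixels is half the picture's height over the tangent of half this angle, whatever the lens; pixels are square), "cx", "cy" (the principal point, pixels), "k1" (the pictures are not rectified: a ray, as slopes to the right and down, at radius r is drawn at 1 + k1 r^2 times it, then the intrinsics apply), "extrinsics" (4x4, takes a point from world to camera coordinates). Camera axes: x right, y down, z forward; pixel columns grow to the right and rows downward; lengths in m; the calibration is good to about 2 mm. A picture is of the moment at which its call begins. There is no depth.
- order.close_job(): hands the job in; it is judged then, once.
The state is a dict: "time_s": time; "q": joint angles; "dq": joint speeds; "effort": joint torques, N m; "tcp_pos": TCP position; "orientation": TCP orientation; "wrist_force": force on the tool from outside, world axes, zero at the start; "ft_torque": the same for the moment, N m; "width": finger opening in m; "grasp_force": force on a finger pad.
Only numpy, scipy, OpenCV 4.12 (cv2) and the standard library are available. Lean on these libraries where they do the work, as an engineer would, in place of code of your own. Each camera call takes 0.05 s, during which the arm holds its last target. There are 200 camera calls.

## Working session

There is one attempt and no reset: what is moved stays moved. The work goes in short steps, Python scripts to look and compute and a tool call to move; the robot and the scene stay as the last step left them, time stands still between calls to the robot, and variables do not carry over. Pictures are saved under pics/ and viewed, at most 10 in all, crops included, and the job is handed in when it is done.

Besides the shell and the picture viewer there is one more tool, called after ">>>" as name([rows], argument=value, ...), one row to a line, values as JSON. carry_out: Moves the arm, as the interface text tells. Its arguments: {"type":"object","properties":{"rows":{"type":"array"},"hand":{"type":"number"},"force":{"type":"number"}},"required":["rows"]}

```bash
mkdir -p pics; cat > h.py <<'E'
import numpy as np, cv2
from rig import bot, grab_frame, order
def K(f):
    fl=f["img"].shape[0]/2/np.tan(np.radians(f["fov_y"])/2)
    return np.array([[fl,0,f["cx"]],[0,fl,f["cy"]],[0,0,1]]),np.array([f["k1"],0,0,0.])
def ray(f,px,z):
    k,d=K(f); E=np.array(f["extrinsics"]); R,t=E[:3,:3],E[:3,3]
    n=cv2.undistortPoints(np.array(px,float).reshape(-1,1,2),k,d).reshape(-1,2)
    D=np.c_[n,np.ones(len(n))]@R; c=-R.T@t
    return c+D*((z-c[2])/D[:,2])[:,None]
def proj(f,P):
    k,d=K(f); E=np.array(f["extrinsics"])
    return cv2.projectPoints(np.array(P,float).reshape(-1,1,3),cv2.Rodrigues(E[:3,:3])[0],E[:3,3],k,d)[0].reshape(-1,2)
E
python3 - <<'E'
from h import *
for n in("scene","top"):
    f=grab_frame(n); np.save(n+".npy",f,allow_pickle=True)
    cv2.imwrite(f"pics/{n}0.png",cv2.resize(f["img"][:,:,::-1],(800,600),interpolation=cv2.INTER_CUBIC))
    E=np.array(f["extrinsics"]);print(n,f["fov_y"],f["cx"],f["cy"],f["k1"],-E[:3,:3].T@E[:3,3])
    print(ray(f,[[0,0],[511,0],[511,383],[0,383]],0).round(2).tolist())
s=bot.read_state();print(s)
E
```

```text
scene 46.33743455633693 259.5887021019519 193.12836076737705 -0.11629240101699695 [ 1.55562926 -0.42731175  1.25587409]
[[-2.09, -0.79, 0.0], [-0.33, 2.41, 0.0], [1.49, 0.37, 0.0], [0.84, -0.94, 0.0]]
top 56.24352813852079 256.1123040533705 189.33953944930013 0.017866152592702408 [0.42404624 0.011349   1.14794029]
[[1.22, 0.87, 0.0], [1.19, -0.85, 0.0], [-0.03, -0.73, 0.0], [-0.01, 0.79, 0.0]]
{'time_s': 0.1, 'q': array([-1.26973257e+00,  3.08946438e-01,  1.63508417e+00,  9.67437460e-06,
        1.19974548e+00, -6.97287877e-02]), 'dq': array([-0.00113164, -0.00044818, -0.00383606, -0.00134844,  0.0006267 ,
       -0.00024535]), 'effort': array([-5.96394566e-04, -4.16408086e+01, -2.77644485e+01, -1.61600924e-04,
        3.99255892e-03, -8.95830908e-06]), 'tcp_pos': array([ 0.22620155, -0.58179897,  0.23013233]), 'orientation': array([[ 9.32041781e-01,  3.62350258e-01, -6.38856328e-04],
       [ 3.62350786e-01, -9.32039457e-01,  2.08789821e-03],
       [ 1.61111152e-04, -2.17749846e-03, -9.99997616e-01]]), 'wrist_force': array([-0.6072885 ,  0.25928281, -1.08294741]), 'ft_torque': array([-0.00014902, -0.02479648,  0.00630978]), 'grasp_force': 0.0, 'width': 0.0853177649109848}
```

View pics/scene0.png

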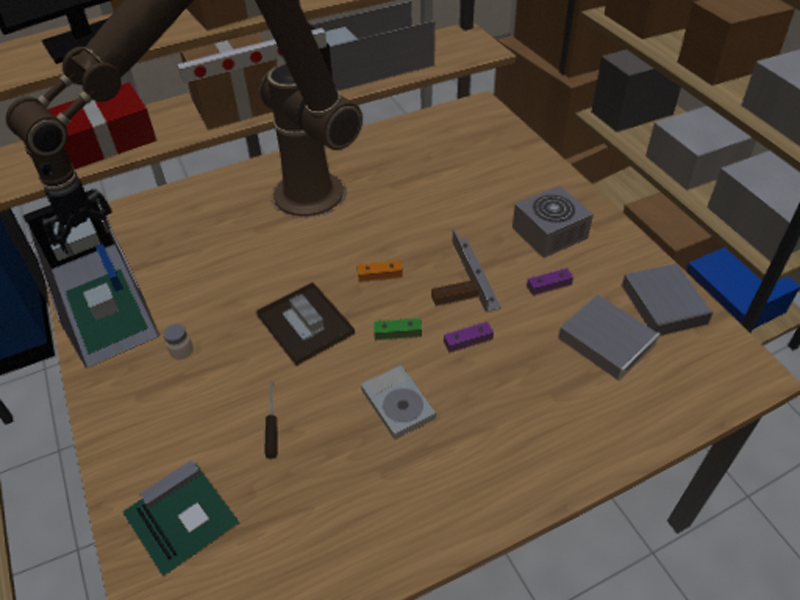

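View pics/top0.png

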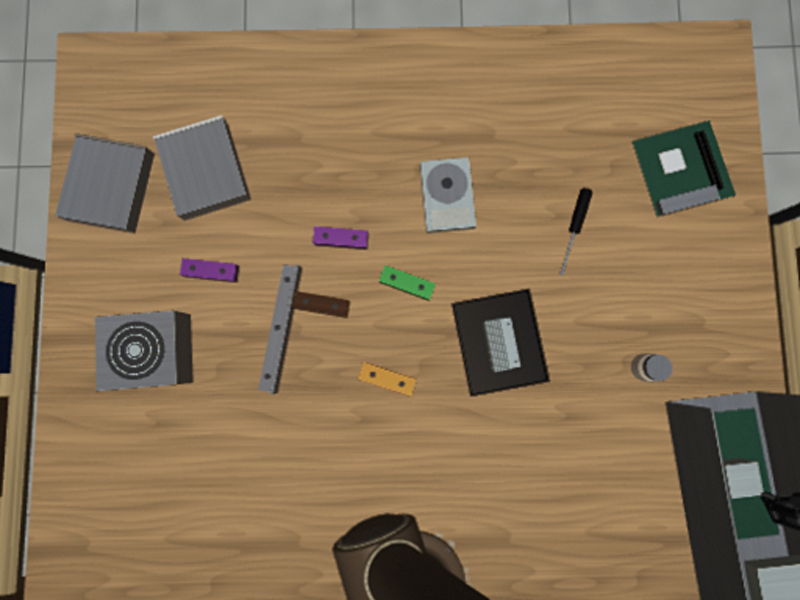

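The scene shows the tray with the sink (top view, 800-px scale: sink about (503,344)), the fence at (281,328), and the brown stop at (322,304) on the fence's -y side. I'll take closer crops for the corners.

```bash
python3 - <<'E'
from h import *
f=np.load("top.npy",allow_pickle=True).item()
a=f["img"][180:260,285:355]; b=f["img"][165:255,160:230]
A=cv2.resize(a,None,fx=5.5,fy=5.5,interpolation=cv2.INTER_CUBIC);B=cv2.resize(b,None,fx=5.5,fy=5.5,interpolation=cv2.INTER_CUBIC)
o=np.zeros((500,790,3),np.uint8);o[:A.shape[0],:A.shape[1]]=A;o[:B.shape[0],395:395+B.shape[1]]=B
cv2.imwrite("pics/crop1.png",o[:,:,::-1])
# tray & stop
im=f["img"].astype(int);hsv=cv2.cvtColor(f["img"],cv2.COLOR_RGB2HSV)
def comps(m,box,z):
    r0,r1,c0,c1=box;mm=np.zeros(m.shape,np.uint8);mm[r0:r1,c0:c1]=m[r0:r1,c0:c1]
    c=max(cv2.findContours(mm,cv2.RETR_EXTERNAL,cv2.CHAIN_APPROX_NONE)[0],key=cv2.contourArea)
    p=cv2.boxPoints(cv2.minAreaRect(c)); P=ray(f,p,z)
    print(p.round(1).tolist(),(P*1000).round(0)[:,:2].tolist(),[round(1000*np.linalg.norm(P[i]-P[i-1])) for i in range(4)])
v=hsv[:,:,2];s=hsv[:,:,1]
comps((v<60)*1,(180,260,285,355),.02)
comps(((s>60)&(v<110))*1,(180,210,185,230),.028)
comps((s<60)*1,(165,255,160,195),.045)
comps(((s<60)&(v>80))*1,(198,243,303,340),.044)
E
```

```text
[[288.70001220703125, 194.10000610351562], [338.5, 183.60000610351562], [351.1000061035156, 243.39999389648438], [301.20001220703125, 253.8000030517578]] [[541.0, -87.0], [572.0, -245.0], [385.0, -276.0], [355.0, -120.0]] [189, 161, 190, 158]
[[184.1999969482422, 208.89999389648438], [188.3000030517578, 179.60000610351562], [224.5, 184.8000030517578], [220.3000030517578, 214.0]] [[500.0, 241.0], [592.0, 229.0], [573.0, 115.0], [482.0, 128.0]] [114, 93, 115, 93]
[[164.6999969482422, 249.3000030517578], [181.1999969482422, 167.1999969482422], [192.10000610351562, 169.39999389648438], [175.6999969482422, 251.5]] [[377.0, 296.0], [629.0, 248.0], [621.0, 214.0], [370.0, 262.0]] [34, 256, 35, 256]
[[309.1000061035156, 205.39999389648438], [326.6000061035156, 201.89999389648438], [333.1000061035156, 234.60000610351562], [315.6000061035156, 238.10000610351562]] [[503.0, -146.0], [513.0, -201.0], [413.0, -216.0], [403.0, -163.0]] [101, 55, 101, 54]
```

View pics/crop1.png

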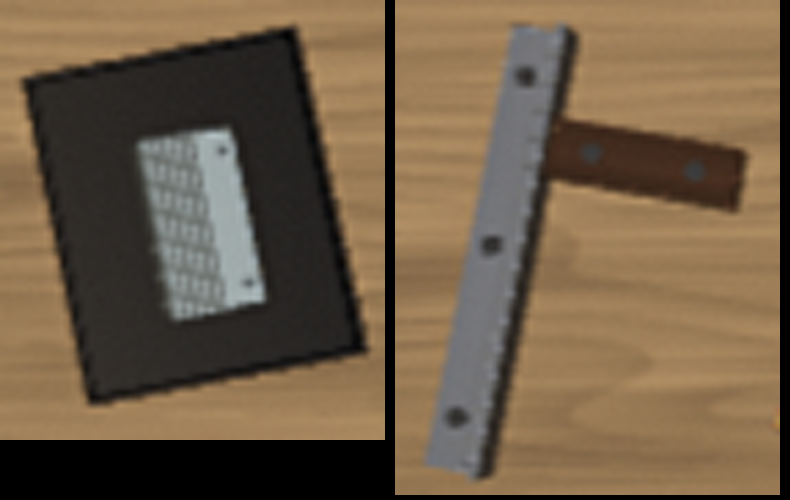

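Crop: sink has fins on the left (+y) and ledge on the right, matching the target orientation up to a roughly 20° turn. Stop's working face is its lower edge, crop (548,178)-(738,212); the fence face is the dark strip at the right of the grey bar. Now line fits.

```bash
python3 - <<'E'
from h import *
f=np.load("top.npy",allow_pickle=True).item()
g=cv2.cvtColor(f["img"],cv2.COLOR_RGB2GRAY).astype(float)
cm=lambda c,o:((c[0]+.5)/5.5-.5+o[0],(c[1]+.5)/5.5-.5+o[1])
A=(285,180);B=(160-395/5.5,165)
def edge(p,q,o,sgn,z,w=2.5,n=40):
    # strongest gradient (sgn along left-hand normal) near segment p-q, then line fit
    p,q=np.array(cm(p,o)),np.array(cm(q,o));d=(q-p)/np.linalg.norm(q-p);m=np.array([-d[1],d[0]])
    t=np.linspace(.08,.92,n);s=np.arange(-w-.5,w+.51,.1);pts=[]
    for a in t:
        c=p+a*(q-p)+s[:,None]*m
        v=cv2.remap(g.astype(np.float32),c[:,0].astype(np.float32).reshape(1,-1),c[:,1].astype(np.float32).reshape(1,-1),cv2.INTER_CUBIC)[0]
        G=sgn*np.gradient(cv2.GaussianBlur(v.reshape(1,-1),(0,0),4)[0]);G[G<0]=0
        if G.max()>0: i=G[5:-5].argmax()+5;pts.append(c[i])
    P=ray(f,np.array(pts),z)[:,:2]
    l=cv2.fitLine(P.astype(np.float32),cv2.DIST_HUBER,0,.001,.001).ravel();u,c=l[:2],l[2:]
    r=(P-c)@np.array([-u[1],u[0]]);a=np.degrees(np.arctan2(u[1],u[0]))
    print("c",(c*1000).round(1),"ang",((a+90)%180-90).round(2),"rms mm",(1000*r.std()).round(2));return c.astype(float),u.astype(float)
def X(a,b): 
    s=np.linalg.solve(np.c_[a[1],-b[1]],b[0]-a[0]);return ((a[0]+s[0]*a[1])*1000).round(1)
print("fence foot, top, ");
F=edge((541,225),(490,475),B,-1,0.)   # going down: normal points left (-x img): wood->dark falls => -1
T=edge((562,60),(474,460),B,1,.045)
print("stop work foot / far top");S=edge((560,181),(735,211),B,1,0.);S2=edge((565,119),(742,151),B,-1,.028)
print("corner",X(F,S),X(T,S))
print("sink L(top .044), R(ledge .012), boundary")
L=edge((137,145),(175,320),A,-1,.044);R=edge((232,130),(266,300),A,1,.012);M=edge((197,135),(224,308),A,-1,.044)
print("ends up/down on fin");U=edge((140,141),(192,133),A,1,.044);D=edge((177,320),(222,310),A,-1,.044)
print("corners UL,UR(L,U),(L,D)",X(L,U),X(L,D))
E
```

```text
fence foot, top, 
c [438.3 254.4] ang -10.97 rms mm 0.33
c [482.3 244.3] ang -10.77 rms mm 0.43
stop work foot / far top
c [527.5 178.7] ang 79.4 rms mm 0.41
c [563.2 179.2] ang 79.33 rms mm 0.45
corner [538.1 235. ] [537.9 233.8]
sink L(top .044), R(ledge .012), boundary
c [ 461.6 -154.8] ang 9.42 rms mm 0.32
c [ 459.9 -214.9] ang 8.98 rms mm 0.34
c [ 459.9 -187.2] ang 9.4 rms mm 0.72
ends up/down on fin
c [ 505.2 -162.1] ang -79.86 rms mm 0.33
c [ 406.3 -180.8] ang -80.86 rms mm 0.24
corners UL,UR(L,U),(L,D) [ 502.7 -148. ] [ 403.7 -164.4]
```

>>> carry_out([
  [[15, -12, 3], [0, 0, 0]],
  [[30, -25, 6], [0, 0, 0]],
  [[30, -25, 6], [0, 0, 0]],
  [[30, -25, 6], [0, 0, 0]],
  [[30, -25, 6], [0, 0, 0]],
  [[30, -25, 6], [0, 0, 0]],
  [[30, -25, 6], [0, 0, 0]],
  [[30, -25, 6], [0, 0, 0]],
  [[30, -25, 6], [0, 0, 0]],
  [[30, -25, 6], [0, 0, 0]],
  [[30, -25, 6], [0, 0, 0]],
  [[30, -25, 6], [0, 0, 0]],
  [[17, -12, 6], [0, 0, 0]],
  [[0, 0, 5], [0, 0, 6]],
  [[0, 0, 0], [0, 0, 5.85]],
  [[0, 0, 0], [0, 0, 0]],
  [[0, 0, 0], [0, 0, 0]],
], hand=62, force=40)

```text
time_s: 1.8
tcp_pos: [0.4553, -0.1726, 0.1511]
orientation: [[0.986, 0.165, -0.0], [0.165, -0.986, 0.0], [-0.0, -0.0, -1.0]]
wrist_force: [-0.1, -0.6, -0.7]
width: 0.0617
grasp_force: 0.0
```

```bash
cat >> h.py <<'E'
def go(x,y,z,yaw):
    s=bot.read_state();R=s["orientation"];d=R.T@(np.array([x,y,z])-s["tcp_pos"]*1000)
    y0=np.degrees(np.arctan2(R[1,0],R[0,0]))
    print("t",s["time_s"],"tcp",(s["tcp_pos"]*1000).round(1),"tilt",(R[:,2]).round(4),"yaw",y0.round(2),"tool shift",d.round(1),"turn z",(y0-yaw).round(2),"F",s["wrist_force"].round(1),"w",round(s["width"]*1000,1),s["grasp_force"])
E
python3 -c "
from h import *
go(455.8,-172,16,9.4)
f=grab_frame('top');i=f['img'][170:260,270:370];cv2.imwrite('pics/g1.png',cv2.resize(i,None,fx=5,fy=5,interpolation=cv2.INTER_CUBIC)[:,:,::-1])"
```

```text
t 1.8 tcp [ 455.3 -172.6  151.1] tilt [-4.e-04  2.e-04 -1.e+00] yaw 9.52 tool shift [  0.6  -0.5 135.1] turn z 0.12 F [-0.1 -0.6 -0.7] w 61.7 0.0
```

>>> carry_out([
  [[0.5, -0.5, 15], [0, 0, 0]],
  [[0, 0, 25], [0, 0, 0]],
  [[0, 0, 25], [0, 0, 0]],
  [[0, 0, 20], [0, 0, 0]],
  [[0, 0, 15], [0, 0, 0]],
  [[0, 0, 12], [0, 0, 0]],
  [[0, 0, 10], [0, 0, 0]],
  [[0, 0, 8], [0, 0, 0]],
  [[0, 0, 4], [0, 0, 0]],
  [[0, 0, 0], [0, 0, 0]],
  [[0, 0, 0], [0, 0, 0]],
])

```text
time_s: 2.95
tcp_pos: [0.4563, -0.1723, 0.0176]
orientation: [[0.987, 0.163, 0.001], [0.163, -0.987, -0.0], [0.001, 0.0, -1.0]]
wrist_force: [-0.1, -0.6, -0.5]
width: 0.0622
grasp_force: 0.0
```

>>> carry_out([
  [[0, 0, 0], [0, 0, 0]],
  [[0, 0, 0], [0, 0, 0]],
  [[0, 0, 0], [0, 0, 0]],
  [[0, 0, 0], [0, 0, 0]],
  [[0, 0, 0], [0, 0, 0]],
  [[0, 0, 0], [0, 0, 0]],
  [[0, 0, 0], [0, 0, 0]],
  [[0, 0, 0], [0, 0, 0]],
  [[0, 0, 0], [0, 0, 0]],
  [[0, 0, 0], [0, 0, 0]],
], hand=20, force=45)

```text
time_s: 3.95
tcp_pos: [0.4567, -0.1726, 0.018]
orientation: [[0.987, 0.163, 0.001], [0.163, -0.987, -0.001], [0.001, 0.001, -1.0]]
wrist_force: [0.5, -0.3, 6.5]
width: 0.0311
grasp_force: 46.6
```

>>> carry_out([
  [[0, 0, -3], [0, 0, 0]],
  [[0, 0, -8], [0, 0, 0]],
  [[0, 0, -15], [0, 0, 0]],
  [[0, 0, -20], [0, 0, 0]],
  [[0, 0, -20], [0, 0, 0]],
  [[0, 0, -20], [0, 0, 0]],
  [[0, 0, -15], [0, 0, 0]],
  [[0, 0, -6], [0, 0, 0]],
  [[0, 0, 0], [0, 0, 0]],
  [[0, 0, 0], [0, 0, 0]],
  [[0, 0, 0], [0, 0, 0]],
])

```text
time_s: 5.05
tcp_pos: [0.4548, -0.1716, 0.123]
orientation: [[0.987, 0.163, -0.002], [0.163, -0.987, 0.001], [-0.002, -0.002, -1.0]]
wrist_force: [-0.2, -0.6, -2.5]
width: 0.0315
grasp_force: 45.7
```

```bash
python3 -c "
from h import *
go(472.4,200.2,125,-10.8)
f=grab_frame('scene');i=f['img'][140:250,150:310];cv2.imwrite('pics/g2.png',cv2.resize(i,None,fx=5,fy=5,interpolation=cv2.INTER_CUBIC)[:,:,::-1])"
```

```text
t 5.05 tcp [ 454.8 -171.6  123. ] tilt [-0.0024  0.0012 -1.    ] yaw 9.39 tool shift [  78.  -363.9   -1.5] turn z 20.19 F [-0.2 -0.6 -2.5] w 31.5 45.691818594932556
```

View pics/g2.png

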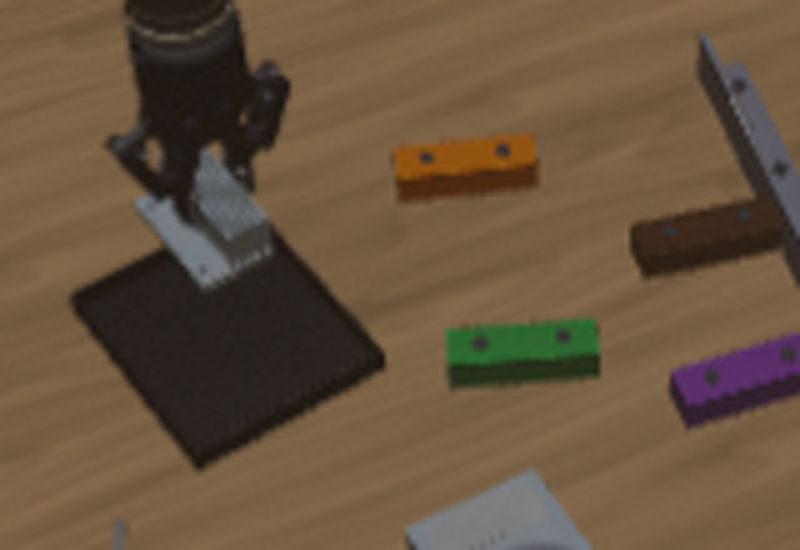

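>>> carry_out([
  [[3, -14, 0], [0, 0, 0]],
  [[6, -25, 0], [0, 0, 0]],
  [[6, -30, 0], [0, 0, 0]],
  [[7, -30, 0], [0, 0, 0]],
  [[7, -30, 0], [0, 0, 0]],
  [[7, -30, 0], [0, 0, 0]],
  [[7, -30, 0], [0, 0, 0]],
  [[7, -30, 0], [0, 0, 0]],
  [[7, -30, 0], [0, 0, 0]],
  [[6, -30, 0], [0, 0, 0]],
  [[5, -30, 0], [0, 0, 0]],
  [[4, -25, 0], [0, 0, 0]],
  [[4, -20, 0], [0, 0, 0]],
  [[2, -10, 0], [0, 0, 0]],
  [[0, 0, 0], [0, 0, 5]],
  [[0, 0, 0], [0, 0, 6]],
  [[0, 0, 0], [0, 0, 6]],
  [[0, 0, 0], [0, 0, 3.2]],
  [[0, 0, 0], [0, 0, 0]],
  [[0, 0, 0], [0, 0, 0]],
])

```text
time_s: 7.1
tcp_pos: [0.473, 0.1996, 0.124]
orientation: [[0.982, -0.186, -0.001], [-0.186, -0.982, -0.0], [-0.001, 0.0, -1.0]]
wrist_force: [0.3, 0.4, -2.5]
width: 0.0314
grasp_force: 45.6
```

```bash
python3 -c "
from h import *
go(472.4,200.2,16,-10.8)
f=grab_frame('top');i=f['img'][165:255,155:255];cv2.imwrite('pics/g3.png',cv2.resize(i,None,fx=5,fy=5,interpolation=cv2.INTER_CUBIC)[:,:,::-1])"
```

```text
t 7.1 tcp [473.  199.6 124. ] tilt [-7.e-04 -3.e-04 -1.e+00] yaw -10.74 tool shift [ -0.7  -0.5 108. ] turn z 0.06 F [ 0.3  0.4 -2.5] w 31.4 45.60814619064331
```

View pics/g3.png

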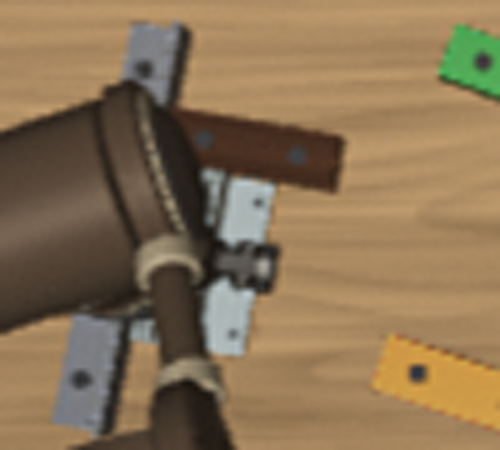

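The held sink is at crop (240,265), parallel to the fence and just below the stop. Going down.

>>> carry_out([
  [[0, 0, 10], [0, 0, 0]],
  [[0, 0, 20], [0, 0, 0]],
  [[0, 0, 20], [0, 0, 0]],
  [[0, 0, 20], [0, 0, 0]],
  [[0, 0, 15], [0, 0, 0]],
  [[0, 0, 10], [0, 0, 0]],
  [[0, 0, 6], [0, 0, 0]],
  [[0, 0, 3], [0, 0, 0]],
  [[0, 0, 2], [0, 0, 0]],
  [[0, 0, 0], [0, 0, 0]],
  [[0, 0, 0], [0, 0, 0]],
])

```text
time_s: 8.25
tcp_pos: [0.474, 0.1999, 0.0189]
orientation: [[0.982, -0.187, 0.001], [-0.187, -0.982, 0.0], [0.001, -0.001, -1.0]]
wrist_force: [0.8, 0.3, -3.4]
width: 0.0306
grasp_force: 45.6
```

>>> carry_out([
  [[0, 0, 1], [0, 0, 0]],
  [[0, 0, 1], [0, 0, 0]],
  [[0, 0, 0.5], [0, 0, 0]],
  [[0, 0, 0], [0, 0, 0]],
  [[0, 0, 0], [0, 0, 0]],
])

```text
time_s: 8.75
tcp_pos: [0.4734, 0.1997, 0.0158]
orientation: [[0.982, -0.187, -0.0], [-0.187, -0.982, 0.0], [-0.0, -0.0, -1.0]]
wrist_force: [0.0, -0.2, -3.4]
width: 0.0314
grasp_force: 45.6
```

>>> carry_out([
  [[2, 0, 0.3], [0, 0, 0]],
  [[2, 0, 0.3], [0, 0, 0]],
  [[1, 0, 0], [0, 0, 0]],
  [[0.5, 0, 0], [0, 0, 0]],
  [[0, 0, 0], [0, 0, 0]],
  [[0, 0, 0], [0, 0, 0]],
])

```text
time_s: 9.35
tcp_pos: [0.4788, 0.1987, 0.0151]
orientation: [[0.982, -0.187, -0.0], [-0.187, -0.982, -0.0], [-0.0, 0.0, -1.0]]
wrist_force: [-0.2, 0.3, -2.6]
width: 0.0313
grasp_force: 45.6
```

>>> carry_out([
  [[0.5, 0, 0], [0, 0, 0]],
  [[0.5, 0, 0.2], [0, 0, 0]],
  [[0, 0, 0], [0, 0, 0]],
  [[0, 0, 0], [0, 0, 0]],
])

```text
time_s: 9.75
tcp_pos: [0.4798, 0.1985, 0.015]
orientation: [[0.982, -0.187, -0.0], [-0.187, -0.982, 0.0], [-0.0, -0.0, -1.0]]
wrist_force: [-0.2, -0.5, -2.6]
width: 0.0313
grasp_force: 45.6
```

>>> carry_out([
  [[0.5, 0, 0.3], [0, 0, 0]],
  [[0.5, 0, 0.3], [0, 0, 0]],
  [[0, 0, 0], [0, 0, 0]],
  [[0, 0, 0], [0, 0, 0]],
])

```text
time_s: 10.15
tcp_pos: [0.4808, 0.1983, 0.0144]
orientation: [[0.982, -0.187, -0.0], [-0.187, -0.982, -0.0], [-0.0, 0.0, -1.0]]
wrist_force: [0.5, 0.2, -2.8]
width: 0.0314
grasp_force: 45.6
```

>>> carry_out([
  [[0.4, 0, 0.2], [0, 0, 0]],
  [[0.4, 0, 0.2], [0, 0, 0]],
  [[0, 0, 0], [0, 0, 0]],
  [[0, 0, 0], [0, 0, 0]],
])

```text
time_s: 10.55
tcp_pos: [0.4811, 0.1983, 0.0141]
orientation: [[0.982, -0.188, -0.001], [-0.188, -0.982, -0.0], [-0.001, 0.0, -1.0]]
wrist_force: [-3.3, 1.1, 0.8]
width: 0.0312
grasp_force: 46.1
```

>>> carry_out([
  [[0.3, 0, 0.3], [0, 0, 0]],
  [[0, 0, 0], [0, 0, 0]],
  [[0, 0, 0], [0, 0, 0]],
])

```text
time_s: 10.85
tcp_pos: [0.4811, 0.1982, 0.014]
orientation: [[0.982, -0.188, -0.002], [-0.188, -0.982, -0.0], [-0.002, 0.0, -1.0]]
wrist_force: [-5.4, 1.7, 4.5]
width: 0.0316
grasp_force: 46.6
```

>>> carry_out([
  [[0, 0, 0], [0, 0, 0]],
  [[0, 0, 0], [0, 0, 0]],
  [[0, 0, 0], [0, 0, 0]],
  [[0, 0, 0], [0, 0, 0]],
  [[0, 0, 0], [0, 0, 0]],
], hand=48)

```text
time_s: 11.35
tcp_pos: [0.4822, 0.1981, 0.0137]
orientation: [[0.982, -0.188, 0.001], [-0.188, -0.982, 0.0], [0.001, -0.0, -1.0]]
wrist_force: [0.2, 0.3, 0.4]
width: 0.0479
grasp_force: 0.0
```

>>> carry_out([
  [[0, 0, -5], [0, 0, 0]],
  [[0, 0, -15], [0, 0, 0]],
  [[0, 0, -20], [0, 0, 0]],
  [[0, 0, -20], [0, 0, 0]],
  [[0, 0, -5], [0, 0, 0]],
  [[0, 0, 0], [0, 0, 0]],
])

```text
time_s: 11.95
tcp_pos: [0.4832, 0.1986, 0.0805]
orientation: [[0.982, -0.187, 0.004], [-0.187, -0.982, 0.001], [0.003, -0.002, -1.0]]
wrist_force: [0.1, -0.3, 0.2]
width: 0.0478
grasp_force: 0.0
```

>>> carry_out([
  [[0, 15, 0], [0, 0, 0]],
  [[0, 23, 0], [0, 0, 0]],
  [[0, 0, 0], [0, 0, 0]],
  [[0, 0, 0], [0, 0, 0]],
  [[0, 0, 0], [0, 0, 0]],
  [[0, 0, 0], [0, 0, 0]],
  [[0, 0, 0], [0, 0, 0]],
  [[0, 0, 0], [0, 0, 0]],
], hand=0, force=60)

```text
time_s: 12.75
tcp_pos: [0.4748, 0.1611, 0.0786]
orientation: [[0.982, -0.187, 0.0], [-0.187, -0.982, 0.0], [0.0, -0.0, -1.0]]
wrist_force: [0.3, 0.2, 0.3]
width: 0.0002
grasp_force: 0.0
```

```bash
python3 -c "
from h import *
go(0,0,16,-10.8)
o=[]
for n,(r,c) in dict(top=(165,155),scene=(130,250)).items():
    f=grab_frame(n);o.append(cv2.resize(f['img'][r:r+90,c:c+90],None,fx=4.4,fy=4.4,interpolation=cv2.INTER_CUBIC)[:,:,::-1])
cv2.imwrite('pics/g4.png',np.hstack(o))"
```

```text
t 12.75 tcp [474.8 161.1  78.6] tilt [ 1.e-04  0.e+00 -1.e+00] yaw -10.77 tool shift [-436.4  247.    62.6] turn z 0.03 F [0.3 0.2 0.3] w 0.2 0.0
```

View pics/g4.png

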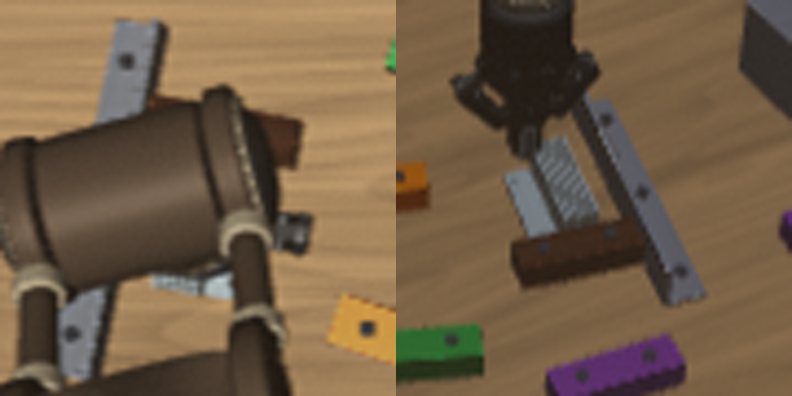

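The sink lies flat with its end at the stop and a ~30 mm gap to the fence; shut fingers are above the ledge.

>>> carry_out([
  [[0, 0, 10], [0, 0, 0]],
  [[0, 0, 20], [0, 0, 0]],
  [[0, 0, 15], [0, 0, 0]],
  [[0, 0, 10], [0, 0, 0]],
  [[0, 0, 6], [0, 0, 0]],
  [[0, 0, 4], [0, 0, 0]],
  [[0, 0, 2], [0, 0, 0]],
  [[0, 0, 0], [0, 0, 0]],
  [[0, 0, 0], [0, 0, 0]],
])

```text
time_s: 13.75
tcp_pos: [0.4753, 0.1609, 0.0122]
orientation: [[0.982, -0.187, 0.001], [-0.187, -0.982, 0.0], [0.001, -0.0, -1.0]]
wrist_force: [-0.5, -0.3, -0.3]
width: -0.0002
grasp_force: 0.0
```

>>> carry_out([
  [[0, -1, 0], [0, 0, 0]],
  [[0, -2, 0], [0, 0, 0]],
  [[0, -2, 0], [0, 0, 0]],
  [[0, -2, 0], [0, 0, 0]],
  [[0, -2, 0], [0, 0, 0]],
  [[0, -2, 0], [0, 0, 0]],
  [[0, -2, 0], [0, 0, 0]],
  [[0, -2, 0], [0, 0, 0]],
  [[0, -2, 0], [0, 0, 0]],
  [[0, -2, 0], [0, 0, 0]],
  [[0, -2, 0], [0, 0, 0]],
  [[0, -2, 0], [0, 0, 0]],
  [[0, -2, 0], [0, 0, 0]],
  [[0, -1, 0], [0, 0, 0]],
  [[0, 0, 0], [0, 0, 0]],
])

```text
time_s: 15.25
tcp_pos: [0.4797, 0.1866, 0.0116]
orientation: [[0.982, -0.188, 0.0], [-0.188, -0.982, 0.0], [0.0, -0.0, -1.0]]
wrist_force: [-0.8, -1.5, 0.3]
width: 0.0
grasp_force: 0.8
```

>>> carry_out([
  [[0, -1, 0], [0, 0, 0]],
  [[0, -1, 0], [0, 0, 0]],
  [[0, -1, 0], [0, 0, 0]],
  [[0, -1, 0], [0, 0, 0]],
  [[0, -1, 0], [0, 0, 0]],
  [[0, 0, 0], [0, 0, 0]],
])

```text
time_s: 15.85
tcp_pos: [0.4806, 0.1914, 0.0116]
orientation: [[0.982, -0.187, -0.0], [-0.187, -0.982, 0.0], [-0.0, -0.0, -1.0]]
wrist_force: [0.9, -2.1, 1.0]
width: 0.0003
grasp_force: 0.8
```

```bash
python3 -c "
from h import *
go(480,200,11,-10.8)
o=[]
for n,(r,c) in dict(top=(165,155),scene=(130,250)).items():
    f=grab_frame(n);o.append(cv2.resize(f['img'][r:r+90,c:c+90],None,fx=4.4,fy=4.4,interpolation=cv2.INTER_CUBIC)[:,:,::-1])
cv2.imwrite('pics/g5.png',np.hstack(o))"
```

```text
t 15.85 tcp [480.6 191.4  11.6] tilt [-0.e+00  2.e-04 -1.e+00] yaw -10.8 tool shift [-2.2 -8.3  0.6] turn z -0.0 F [ 0.9 -2.1  1. ] w 0.3 0.827709250152111
```

View pics/g5.png

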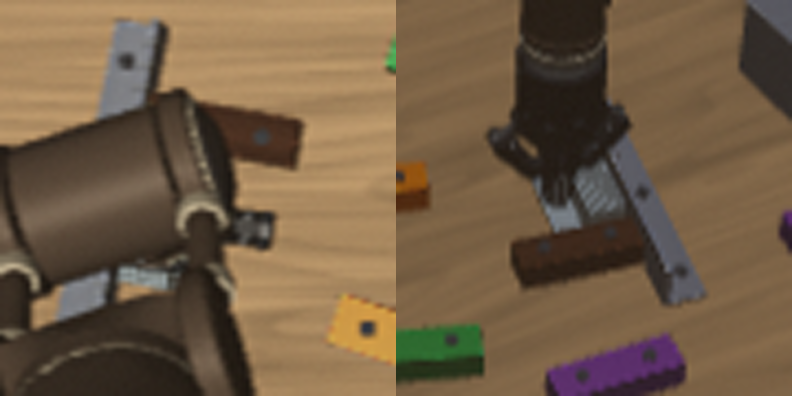

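The sink slides along the stop with about 10 mm left to the fence; continuing in small steps.

>>> carry_out([
  [[0, -1, 0], [0, 0, 0]],
  [[0, -1, 0], [0, 0, 0]],
  [[0, -1, 0], [0, 0, 0]],
  [[0, -1, 0], [0, 0, 0]],
  [[0, -0.5, 0], [0, 0, 0]],
  [[0, 0, 0], [0, 0, 0]],
])

```text
time_s: 16.55
tcp_pos: [0.4815, 0.1958, 0.0117]
orientation: [[0.982, -0.187, 0.0], [-0.187, -0.982, 0.0], [0.0, -0.0, -1.0]]
wrist_force: [-0.7, -1.0, 0.8]
width: -0.0002
grasp_force: 0.8
```

>>> carry_out([
  [[0, -0.5, 0], [0, 0, 0]],
  [[0, -0.5, 0], [0, 0, 0]],
  [[0, -0.5, 0], [0, 0, 0]],
  [[0, -0.5, 0], [0, 0, 0]],
  [[0, 0, 0], [0, 0, 0]],
])

```text
time_s: 17.05
tcp_pos: [0.4818, 0.1977, 0.0116]
orientation: [[0.982, -0.187, -0.0], [-0.187, -0.982, 0.0], [-0.0, -0.0, -1.0]]
wrist_force: [-0.2, -1.6, 0.3]
width: 0.0002
grasp_force: 0.9
```

>>> carry_out([
  [[0, -0.5, 0], [0, 0, 0]],
  [[0, -0.5, 0], [0, 0, 0]],
  [[0, -0.5, 0], [0, 0, 0]],
  [[0, 0, 0], [0, 0, 0]],
])

```text
time_s: 17.45
tcp_pos: [0.4818, 0.1981, 0.0116]
orientation: [[0.982, -0.187, -0.001], [-0.187, -0.982, -0.002], [-0.001, 0.002, -1.0]]
wrist_force: [-0.4, -5.7, 2.1]
width: 0.0001
grasp_force: 3.2
```

>>> carry_out([
  [[0, 0.3, 1], [0, 0, 0]],
  [[0, 0, 1], [0, 0, 0]],
  [[0, 0, 0.7], [0, 0, 0]],
  [[0, 0, 0.5], [0, 0, 0]],
  [[0, 0, 0], [0, 0, 0]],
])

```text
time_s: 17.95
tcp_pos: [0.4819, 0.1979, 0.0087]
orientation: [[0.982, -0.187, -0.001], [-0.187, -0.982, -0.001], [-0.0, 0.002, -1.0]]
wrist_force: [-1.3, -5.9, 4.1]
width: -0.0001
grasp_force: 3.0
```

>>> carry_out([
  [[0, 0, 0.5], [0, 0, 0]],
  [[0, 0, 0.5], [0, 0, 0]],
  [[0, 0, 0], [0, 0, 0]],
])

```text
time_s: 18.25
tcp_pos: [0.4819, 0.198, 0.0081]
orientation: [[0.982, -0.187, -0.001], [-0.187, -0.982, -0.001], [-0.001, 0.002, -1.0]]
wrist_force: [-2.8, -6.5, 6.1]
width: 0.0
grasp_force: 4.8
```

Now a drag along +x to seat the end on the stop.

>>> carry_out([
  [[0, 0, 0.5], [0, 0, 0]],
  [[0.5, 0, 0], [0, 0, 0]],
  [[0.5, 0, 0], [0, 0, 0]],
  [[0, 0, 0], [0, 0, 0]],
])

```text
time_s: 18.65
tcp_pos: [0.482, 0.1979, 0.0081]
orientation: [[0.982, -0.187, -0.003], [-0.187, -0.982, -0.002], [-0.003, 0.002, -1.0]]
wrist_force: [-5.5, -5.4, 12.2]
width: -0.0001
grasp_force: 8.0
```

>>> carry_out([
  [[0.5, 0, 0], [0, 0, 0]],
  [[0.5, 0, 0], [0, 0, 0]],
  [[0, 0, 0], [0, 0, 0]],
])

```text
time_s: 18.95
tcp_pos: [0.482, 0.1979, 0.008]
orientation: [[0.982, -0.187, -0.005], [-0.187, -0.982, -0.001], [-0.005, 0.002, -1.0]]
wrist_force: [-6.7, -4.6, 13.3]
width: 0.0001
grasp_force: 9.8
```

```bash
python3 -c "
from h import *
go(480,200,11,-10.8);R=bot.read_state();print((R['orientation'].T@R['wrist_force']).round(1))
f=grab_frame('scene')
cv2.imwrite('pics/g6.png',cv2.resize(f['img'][150:205,270:345],None,fx=10,fy=10,interpolation=cv2.INTER_CUBIC)[:,:,::-1])"
```

```text
t 18.95 tcp [482.  197.9   8. ] tilt [-0.0051 -0.0015 -1.    ] yaw -10.8 tool shift [-2.3 -1.7 -3. ] turn z 0.0 F [-6.7 -4.6 13.3] w 0.1 9.750703547615558
[ -5.8   5.8 -13.3]
```

View pics/g6.png

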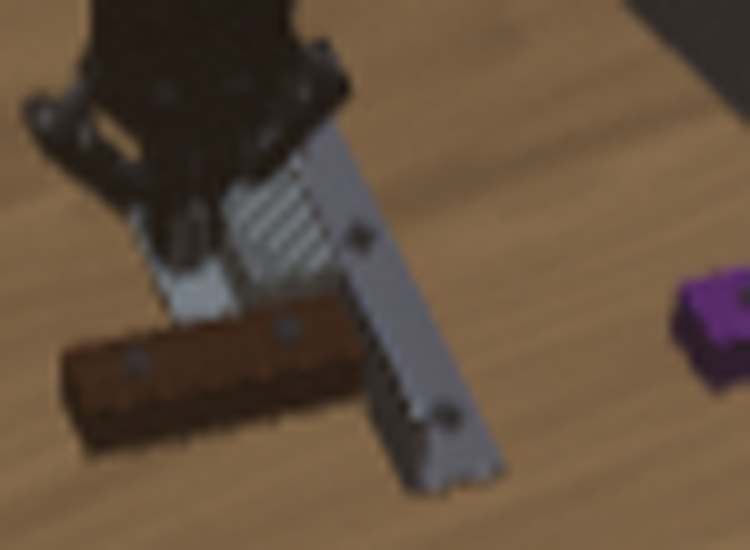

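The sink is flush with the fence and close to the stop; x contact is inconclusive by drag, so I'll push its free end directly.

>>> carry_out([
  [[-1, 1, -1], [0, 0, 0]],
  [[-1, 2, -1], [0, 0, 0]],
  [[0, 1, -10], [0, 0, 0]],
  [[0, 0, -20], [0, 0, 0]],
  [[0, 0, -20], [0, 0, 0]],
  [[-15, 0, -5], [0, 0, 0]],
  [[-25, 0, 0], [0, 0, 0]],
  [[-25, 0, 0], [0, 0, 0]],
  [[-10, -6, 0], [0, 0, 0]],
  [[0, -4, 0], [0, 0, 0]],
  [[0, 0, 10], [0, 0, 0]],
  [[0, 0, 20], [0, 0, 0]],
  [[0, 0, 15], [0, 0, 0]],
  [[0, 0, 4], [0, 0, 0]],
  [[0, 0, 0], [0, 0, 0]],
  [[0, 0, 0], [0, 0, 0]],
])

```text
time_s: 20.6
tcp_pos: [0.4104, 0.2189, 0.0151]
orientation: [[0.982, -0.188, 0.001], [-0.188, -0.982, 0.0], [0.001, -0.0, -1.0]]
wrist_force: [0.0, -0.3, 0.4]
width: 0.0
grasp_force: 0.0
```

>>> carry_out([
  [[2, 0, 0], [0, 0, 0]],
  [[2, 0, 0], [0, 0, 0]],
  [[2, 0, 0], [0, 0, 0]],
  [[2, 0, 0], [0, 0, 0]],
  [[1, 0, 0], [0, 0, 0]],
  [[0, 0, 0], [0, 0, 0]],
  [[0, 0, 0], [0, 0, 0]],
])

```text
time_s: 21.3
tcp_pos: [0.4182, 0.217, 0.015]
orientation: [[0.982, -0.188, -0.0], [-0.188, -0.982, -0.0], [-0.0, 0.0, -1.0]]
wrist_force: [-0.9, 0.1, 0.8]
width: -0.0
grasp_force: 0.0
```

>>> carry_out([
  [[0.5, 0, 0], [0, 0, 0]],
  [[0.5, 0, 0], [0, 0, 0]],
  [[0, 0, 0], [0, 0, 0]],
  [[0, 0, 0], [0, 0, 0]],
])

```text
time_s: 21.7
tcp_pos: [0.4193, 0.2169, 0.015]
orientation: [[0.982, -0.187, -0.0], [-0.187, -0.982, -0.0], [-0.0, 0.0, -1.0]]
wrist_force: [0.7, -0.9, 0.9]
width: -0.0
grasp_force: 0.0
```

>>> carry_out([
  [[0.5, 0, 0], [0, 0, 0]],
  [[0.5, 0, 0], [0, 0, 0]],
  [[0, 0, 0], [0, 0, 0]],
  [[0, 0, 0], [0, 0, 0]],
])

```text
time_s: 22.1
tcp_pos: [0.4203, 0.2167, 0.015]
orientation: [[0.982, -0.187, -0.0], [-0.187, -0.982, 0.0], [-0.0, -0.0, -1.0]]
wrist_force: [0.2, -0.5, -0.8]
width: -0.0
grasp_force: 0.0
```

>>> carry_out([
  [[0.5, 0, 0], [0, 0, 0]],
  [[0.5, 0, 0], [0, 0, 0]],
  [[0, 0, 0], [0, 0, 0]],
  [[0, 0, 0], [0, 0, 0]],
])

```text
time_s: 22.5
tcp_pos: [0.4213, 0.2165, 0.015]
orientation: [[0.982, -0.188, -0.0], [-0.188, -0.982, 0.0], [-0.0, 0.0, -1.0]]
wrist_force: [-0.5, -0.3, -0.8]
width: 0.0
grasp_force: 0.0
```

>>> carry_out([
  [[0.5, 0, 0], [0, 0, 0]],
  [[0.5, 0, 0], [0, 0, 0]],
  [[0, 0, 0], [0, 0, 0]],
  [[0, 0, 0], [0, 0, 0]],
])

```text
time_s: 22.9
tcp_pos: [0.4223, 0.2163, 0.015]
orientation: [[0.982, -0.188, -0.0], [-0.188, -0.982, 0.0], [-0.0, -0.0, -1.0]]
wrist_force: [0.3, 0.1, -0.6]
width: 0.0002
grasp_force: 0.0
```

>>> carry_out([
  [[0.5, 0, 0], [0, 0, 0]],
  [[0.5, 0, 0], [0, 0, 0]],
  [[0, 0, 0], [0, 0, 0]],
  [[0, 0, 0], [0, 0, 0]],
])

```text
time_s: 23.3
tcp_pos: [0.4232, 0.2161, 0.015]
orientation: [[0.982, -0.187, -0.0], [-0.187, -0.982, -0.0], [-0.0, 0.0, -1.0]]
wrist_force: [-0.1, 0.5, 0.1]
width: -0.0001
grasp_force: 0.0
```

>>> carry_out([
  [[0.5, 0, 0], [0, 0, 0]],
  [[0.5, 0, 0], [0, 0, 0]],
  [[0, 0, 0], [0, 0, 0]],
  [[0, 0, 0], [0, 0, 0]],
])

```text
time_s: 23.7
tcp_pos: [0.4242, 0.216, 0.015]
orientation: [[0.982, -0.188, 0.0], [-0.188, -0.982, 0.0], [0.0, -0.0, -1.0]]
wrist_force: [0.2, 0.3, 1.1]
width: -0.0003
grasp_force: 0.0
```

>>> carry_out([
  [[0.5, 0, 0], [0, 0, 0]],
  [[0.5, 0, 0], [0, 0, 0]],
  [[0.5, 0, 0], [0, 0, 0]],
  [[0, 0, 0], [0, 0, 0]],
  [[0, 0, 0], [0, 0, 0]],
])

```text
time_s: 24.2
tcp_pos: [0.4257, 0.2157, 0.015]
orientation: [[0.982, -0.188, -0.0], [-0.188, -0.982, 0.0], [-0.0, -0.0, -1.0]]
wrist_force: [-0.5, 0.1, 0.1]
width: -0.0001
grasp_force: 0.0
```

>>> carry_out([
  [[0.5, 0, 0], [0, 0, 0]],
  [[0.5, 0, 0], [0, 0, 0]],
  [[0, 0, 0], [0, 0, 0]],
  [[0, 0, 0], [0, 0, 0]],
])

```text
time_s: 24.6
tcp_pos: [0.4261, 0.2155, 0.0149]
orientation: [[0.982, -0.187, -0.001], [-0.187, -0.982, -0.0], [-0.001, 0.0, -1.0]]
wrist_force: [-2.8, 1.9, 1.8]
width: -0.0
grasp_force: 1.2
```

>>> carry_out([
  [[0.5, 0, 0], [0, 0, 0]],
  [[0.5, 0, 0], [0, 0, 0]],
  [[0, 0, 0], [0, 0, 0]],
  [[0, 0, 0], [0, 0, 0]],
])

```text
time_s: 25.0
tcp_pos: [0.4262, 0.2153, 0.0148]
orientation: [[0.982, -0.188, -0.003], [-0.188, -0.982, -0.0], [-0.003, 0.001, -1.0]]
wrist_force: [-4.5, 1.6, 3.7]
width: -0.0004
grasp_force: 2.7
```

Immediate stiff contact well above sliding friction: the sink's end is against the stop. Back to the ledge for the final push.

>>> carry_out([
  [[0.8, 0, 0], [0, 0, 0]],
  [[0, 0, 0], [0, 0, 0]],
  [[-3, 0, 0], [0, 0, 0]],
  [[-4, 0, 0], [0, 0, 0]],
  [[0, 0, -20], [0, 0, 0]],
  [[0, 0, -30], [0, 0, 0]],
  [[0, 0, -10], [0, 0, 0]],
  [[15, 6, 0], [0, 0, 0]],
  [[25, 6, 0], [0, 0, 0]],
  [[20, 0, 0], [0, 0, 0]],
  [[0, 0, 0], [0, 0, 0]],
  [[0, 0, 0], [0, 0, 0]],
])

```text
time_s: 26.2
tcp_pos: [0.4779, 0.1925, 0.0737]
orientation: [[0.982, -0.189, -0.002], [-0.189, -0.982, -0.001], [-0.002, 0.001, -1.0]]
wrist_force: [-0.0, -0.0, -0.2]
width: -0.0001
grasp_force: 0.0
```

```bash
python3 -c "
from h import *
go(481.5-.5,198.0-4,10,-10.8)"
```

```text
t 26.2 tcp [477.9 192.5  73.7] tilt [-2.2e-03 -7.0e-04 -1.0e+00] yaw -10.87 tool shift [ 2.9 -2.1 63.7] turn z -0.07 F [-0.  -0.  -0.2] w -0.1 0.0
```

>>> carry_out([
  [[2, 0, 10], [0, 0, 0]],
  [[0.5, 0, 20], [0, 0, 0]],
  [[0, 0, 15], [0, 0, 0]],
  [[0, 0, 8], [0, 0, 0]],
  [[0, 0, 6], [0, 0, 0]],
  [[0, 0, 3], [0, 0, 0]],
  [[0, 0, 0], [0, 0, 0]],
  [[0, 0, 0], [0, 0, 0]],
])

```text
time_s: 27.0
tcp_pos: [0.4812, 0.1932, 0.0134]
orientation: [[0.982, -0.187, 0.001], [-0.187, -0.982, 0.0], [0.001, -0.001, -1.0]]
wrist_force: [0.6, 0.2, -0.5]
width: 0.0
grasp_force: 0.0
```

>>> carry_out([
  [[0, -1, 0.2], [0, 0, 0]],
  [[0, -1, 0.2], [0, 0, 0]],
  [[0, -1, 0.2], [0, 0, 0]],
  [[0, -1, 0.2], [0, 0, 0]],
  [[0, -0.6, 0.2], [0, 0, 0]],
  [[0, 0, 0], [0, 0, 0]],
  [[0, 0, 0], [0, 0, 0]],
])

```text
time_s: 27.7
tcp_pos: [0.4815, 0.1975, 0.012]
orientation: [[0.982, -0.187, -0.0], [-0.187, -0.982, -0.0], [-0.0, 0.0, -1.0]]
wrist_force: [-0.5, 0.4, 0.4]
width: -0.0
grasp_force: 0.0
```

>>> carry_out([
  [[0, -0.5, 0.5], [0, 0, 0]],
  [[0, -0.5, 1], [0, 0, 0]],
  [[0, -0.5, 1], [0, 0, 0]],
  [[0, -0.5, 0.8], [0, 0, 0]],
  [[0, -0.5, 0.4], [0, 0, 0]],
  [[0, -0.5, 0.4], [0, 0, 0]],
  [[0, 0, 0], [0, 0, 0]],
  [[0, 0, 0], [0, 0, 0]],
])

```text
time_s: 28.5
tcp_pos: [0.4814, 0.198, 0.0081]
orientation: [[0.983, -0.186, -0.002], [-0.186, -0.983, -0.004], [-0.002, 0.004, -1.0]]
wrist_force: [-1.4, -8.8, 7.7]
width: -0.0004
grasp_force: 5.2
```

```bash
python3 -c "
from h import *
go(480,200,8,-10.8);R=bot.read_state();print((R['orientation'].T@R['wrist_force']).round(1))"
```

```text
t 28.5 tcp [481.4 198.    8.1] tilt [-0.0024 -0.004  -1.    ] yaw -10.72 tool shift [-1.8 -1.7  0.1] turn z 0.08 F [-1.4 -8.8  7.7] w -0.4 5.203286079049576
[ 0.3  8.9 -7.7]
```

>>> carry_out([
  [[0, -0.5, 0.3], [0, 0, 0]],
  [[0, -0.5, 0.3], [0, 0, 0]],
  [[0, -0.5, 0.3], [0, 0, 0]],
  [[0, -0.5, 0.2], [0, 0, 0]],
  [[0, -0.5, 0.2], [0, 0, 0]],
  [[0, 0, 0], [0, 0, 0]],
  [[0, 0, 0], [0, 0, 0]],
])

```text
time_s: 29.2
tcp_pos: [0.4814, 0.1981, 0.0081]
orientation: [[0.983, -0.184, -0.005], [-0.184, -0.983, -0.008], [-0.003, 0.009, -1.0]]
wrist_force: [-4.5, -19.9, 20.4]
width: -0.0001
grasp_force: 13.1
```

```bash
python3 -c "
from h import *
go(480,200,8,-10.8);R=bot.read_state();print((R['orientation'].T@R['wrist_force']).round(1))"
```

```text
t 29.2 tcp [481.4 198.1   8.1] tilt [-0.0047 -0.0081 -1.    ] yaw -10.62 tool shift [-1.8 -1.6  0.1] turn z 0.18 F [ -4.5 -19.9  20.4] w -0.1 13.141016584559111
[ -0.8  20.6 -20.2]
```

>>> carry_out([
  [[0, 0, 0.3], [0, 0, 0]],
  [[0, 0, 0.1], [0, 0, 0]],
  [[0, 0, 0], [0, 0, 0]],
  [[0, 0, 0], [0, 0, 0]],
  [[0, 0, 0], [0, 0, 0]],
])

```text
time_s: 29.7
tcp_pos: [0.4814, 0.1981, 0.008]
orientation: [[0.983, -0.184, -0.005], [-0.184, -0.983, -0.008], [-0.003, 0.009, -1.0]]
wrist_force: [-5.3, -19.2, 23.3]
width: -0.0001
grasp_force: 14.2
```

```bash
python3 -c "
from h import *
go(480,200,8,-10.8)
f=grab_frame('scene')
cv2.imwrite('pics/g7.png',cv2.resize(f['img'][130:220,250:370],None,fx=6,fy=6,interpolation=cv2.INTER_CUBIC)[:,:,::-1])"
```

```text
t 29.7 tcp [481.4 198.1   8. ] tilt [-0.0049 -0.0082 -1.    ] yaw -10.63 tool shift [-1.7 -1.6  0. ] turn z 0.17 F [ -5.3 -19.2  23.3] w -0.1 14.213351075886749
```

View pics/g7.png

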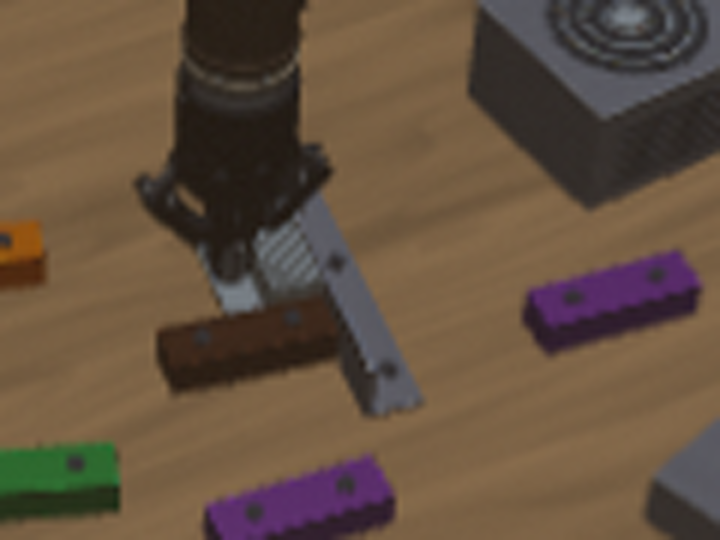

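The sink (crop ~(285,265)) sits flush in the corner against the fence and the wooden stop, held with ~20 N on the fence and ~23 N down.

```bash
python3 -c "
from rig import order
print(order.close_job())"
```

```text
the job is handed in; nothing more can be done
None
```

The heat sink is flat in the jig corner, back flush on the fence and end against the wooden stop; I handed the job in at about 30 s with the fingers still pushing roughly 20 N into the fence and 23 N down, measured at the wrist.

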